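Nest a bare board and hold the solder stencil over it

ROBOT

A 7-joint arm with a two-finger parallel gripper is mounted at the origin on a cart in front of the work surface, level with it; the furniture and walls round the work are solid. World frame = base frame: x ahead of the robot, y to its left, z up, the work surface at z = 0. Lengths are in m, angles in rad, forces in N, time in s.
With the tool pointing down it reaches from about 0.35 to 0.9 m from the base axis. Payload 8.1 kg.
Tool frame: the origin (TCP) lies midway between the tips of the shut fingers; the grasp point (between the pads) lies arm.tcp_to_grasp behind it (arm.tcp_to_grasp is the distance from the TCP to the grasp point, in m); z points along the fingers, y is the line along which they close (so a half turn about z gives the same grasp; the last joint's range is limited). The gripper opens to 92 mm and grips with 3 to 60 N. Pads are 19 mm wide; open, the fingers measure 130 mm over their backs; the gripper's body (75 mm by 190 mm) begins 47 mm behind the grasp point.
Start: joints at [-1.346, 0.434, 0.025, 1.573, -0.012, 1.134, -0.075], TCP at [0.201, 0.592, 0.197] pointing down, gripper open.
Joint ranges: [-2.62, 2.62], [-0.44, 2.09], [-1.27, 1.32], [0.08, 2.57], [-1.32, 4.46], [0.12, 2], [-2.74, 2.74]. Speed limits (rad/s): [2.22, 2.22, 3.01, 3.01, 3.14, 3.14, 3.14].

INTERFACE

Orientations are given as a rotation vector (axis times angle).
In Python, from cell import observe, get_image, arm gives the robot as it stands. The module is installed in compiled form; this text tells all that it offers.
- The arm moves only by the tool drive_tool, never from a script. Its argument "steps" is a list of rows, each a list of 5 numbers: the closure, from 0 (fully open) to 1 (shut), then the shift along the world's x, y, z in mm, then the turn about the world's z in rad. In form: [[hand, x, y, z, roll], ...]. A call has 1 to 20 rows; each row shifts and turns the commanded pose from where the row before left it; what a row does not reach is not made up. A row lasts 1/12 s, in which the tool goes at most 41.7 mm and 7.16 degrees, less where a joint would pass 70% of its speed; a pose out of reach is approached as far as the arm can. A call with a gripper value outside its range is refused whole. The fingers move at their own pace and stop on an object; "grip_force" is the grip in N (left out, the last holds). Time passes only in rows, so rows that do not move let the fingers close. It gives the time, the measured TCP pose, the force, the opening and the grip force at its end, in the units of the state.
- observe(): the state, without advancing time (a new reading comes with each control period).
- get_image(name): name is "scene" or "top"; returns a dict with "image" (384x512x3 uint8, red, green, blue), "vfov" (degrees; the focal length in pixels is half the picture's height over the tangent of half this angle, whatever the lens; pixels are square), "cx", "cy" (the principal point, pixels), "xyz" and "attitude" of the camera in the world. Camera axes: x right, y down, z forward; pixel columns grow to the right and rows downward; lengths in m; the calibration is good to about 2 mm. A picture is of the moment at which its call begins. There is no depth.
- arm.sign_off(): hands the job in; it is judged then, once.
The state is a dict: "clock": time; "joints": joint angles; "dq": joint speeds; "joint_efforts": joint torques, N m; "position": TCP position; "ee_rot": TCP orientation; "force": force on the tool from outside, world axes, zero at the start; "ft_torque": the same for the moment, N m; "width": opening from 0.0 (shut) to 1.0 (fully open); "gripper_force": force on a finger pad.
Only numpy, scipy, OpenCV 4.12 (cv2) and the standard library are available. Lean on these libraries where they do the work, as an engineer would, in place of code of your own. Each camera call takes 0.05 s, during which the arm holds its last target. There are 200 camera calls.

TASK

Get the bare circuit board ready for solder paste: lay the loose steel locating square flat on the printing base and flush against the two free edges of the board, so that the board is nested squarely in the fixed corner of the base, and let go of the square. Then carry the framed stencil over the clutter and finish while holding it still and level about 8 mm above the board, centred on it with its cut-outs over the matching pads, so that I can sight through it: never let the stencil touch the board. Leave the other things on the bench where they are.

Things in the scene. Friction and masses are not known exactly. Their poses are not given: they have to be found in the camera images.
- jig: Printing base, fixed: aluminium plate 12 mm thick. Origin on the bench below the centre of the nested board's place; x away from the robot, y left; plate x -82 to +68, y -52 to +52 mm. On it a black riser pad 60 x 28 mm, 5 mm high, centred on the origin (board lies on it, 17 mm above the bench), and a fixed steel L at the far left, see jig_corner. Near and right sides are open.
- jig_corner (a point): Inner corner of the fixed L on the base, at its top edge, (38, 22, 20) mm from the base's origin; the board's far left corner belongs here. The L is 8 mm high (top 20 mm above the bench), arms 20 mm wide; inner faces at x = +38 (from y = -30) and y = +22 mm (from x = -12).
- board: Bare dark green circuit board with tin-coloured pads, 76 x 44 x 3 mm, 60 g, loose on the riser pad and overhanging it. It starts about 2 to 6 mm short of the fixed corner both ways, a little askew; it slides when pushed. Origin: centre of its underside; x along its long side, z up. Its top (3 mm) is level with the tops of the fixed L and the square.
- board_near_corner (a point): The board's near right corner (its -x, -y corner) at its top face, at (-38, -22, 3) mm from the board's origin: the inner corner of the loose square belongs here.
- board_far_corner (a point): The board's far left corner (its +x, +y corner) at its top face, at (38, 22, 3) mm.
- board_chip (a point): Middle of the square ring of pads for the large chip, on the board's top at (18, 0, 3) mm from its origin (the half away from the robot).
- square: Loose steel L-shaped locating square, 8 mm thick, 120 g, flat on the bench, with an upright finger tab. Origin: under its inner corner. Long arm x = -34 to 50, y = -20 to 0 mm; broad short arm x = -34 to 0, y = 0 to 34 mm; inner faces are the lines y = 0 and x = 0, the board belongs in x > 0, y > 0, axes parallel to the board's.
- square_tab (a point): Top centre of the square's finger tab, (-29, 3, 30) mm from the square's origin. The tab is 10 mm thick along the square's x, 32 mm long along its y, and stands 22 mm above the 8 mm plate. Pinch it from above across its thickness, fingertips above the plate.
- square_corner (a point): Inner corner of the loose square at the top of the plate, 8 mm above its origin.
- stencil: Framed solder stencil, 104 x 66 x 12 mm, about 160 g, flat on the bench, sheet down: steel sheet 1.5 mm thick with small dark cut-outs under an open aluminium frame of bars 8 mm wide. Origin: centre of its underside; x along its long side, z up. Grip across its 66 mm width from above. It overhangs the board by 14 mm at each end, 11 mm at each side.
- stencil_chip (a point): Middle of the square ring of cut-outs for the large chip, at (18, 0, 0) mm from the stencil's origin; belongs above the same ring of pads on the board (the half away from the robot).
- holder_block: White machined plastic holder block, 50 x 90 x 39 mm, stepped; stands to the right of the printing base. Bystander. Origin: centre of its underside; its long side is its y axis.
- multimeter: Hand-held multimeter lying on its back, 145 x 75 x 44 mm, left of the power supply. Bystander. Origin: centre of its underside.
- solder_reel: Small reel of solder, 62 x 70 x 58 mm, at the back. Bystander. Origin: centre of its underside.
- pcb_1: Finished circuit board with tall parts on it, 60 x 85 x 16 mm, right of the power supply. Bystander, not the board to be printed. Origin: centre of its underside.
- pliers_1: Pliers lying flat, 55 x 181 x 14 mm, left of the printing base. Bystander. Origin: centre of the underside.
- relay: Stepped relay module standing upright, 62 x 36 x 86 mm, behind the printing base. Bystander. Origin: centre of its underside.
- tape: Roll of tape lying flat, 68 x 72 x 19 mm, at the back left. Bystander. Origin: centre of its underside.
There are look-alikes about, which are no part of the job. There is more than one size of the board; the job needs the smaller.

How it is judged:
On the way:
1. the square lies flat and flush against both free edges of the board, the board is nested in the fixed corner, and the square has been let go (horizontal distance between square_corner and board_near_corner below 0.0025 m and angle between the x axis of square and the x axis of board, either way round below 0.045 rad and horizontal distance between board_far_corner and jig_corner below 0.0025 m and angle between the x axis of board and the x axis of jig, either way round below 0.045 rad and z of square in the frame of jig below 0.0145 m and angle between square's own z axis and vertical below 0.05 rad and z of board in the frame of jig between 0.0155 and 0.019 m and contact force between square and the fingers below 0.2 N), for 0.3 s.
At the end, for the whole second after the job is handed in: Square released, flat, flush: corners of square/board and board/base within 2.5 mm, 0.045 rad. Stencil held still by the fingers alone, 2 to 15 mm above the board, centred within 4 mm (chip cut-outs 5 mm), turned and tilted under 0.06 rad, touching nothing else (all of step 1 and z of stencil in the frame of board between 0.005 and 0.018 m and horizontal distance between stencil and board below 0.004 m and horizontal distance between stencil_chip and board_chip below 0.005 m and angle between the x axis of stencil and the x axis of board, either way round below 0.06 rad and angle between the z axis of stencil and the z axis of board, either way round below 0.06 rad and contact force between stencil and the fingers above 1 N and contact force between stencil and board below 0.05 N and contact force between stencil and square below 0.05 N and contact force between stencil and jig below 0.05 N and linear speed of stencil below 0.01 m/s); the arm keeps its last pose, push and grip.
It fails at once if the stencil touches the board (contact force between stencil and board above 0.3 N).
It fails at once if a bystander is moved by more than 15 mm (distance of any of holder_block, multimeter, solder_reel, pcb_1, pliers_1, relay, tape from where it was at the start of the episode above 0.015 m).
It also fails if it takes over 72 s, if anything falls off the work surface, if the arm or the gripper's body presses on something with over 40 N, if the wrist force passes 120 N, or if a joint passes its speed limit or range.

## Working session

There is one attempt and no reset: what is moved stays moved. The work goes in short steps, Python scripts to look and compute and a tool call to move; the robot and the scene stay as the last step left them, time stands still between calls to the robot, and variables do not carry over. Pictures are saved under pics/ and viewed, at most 10 in all, crops included, and the job is handed in when it is done.

Besides the shell and the picture viewer there is one more tool, called after ">>>" by a JSON object that holds its "method" and its "body". drive_tool: Moves the arm, as the interface text tells. Its arguments: {"type":"object","properties":{"steps":{"type":"array"},"grip_force":{"type":"number"}},"required":["steps"]}

```bash
mkdir -p pics
cat > h.py <<'E'
import numpy as np, cv2
from scipy.spatial.transform import Rotation as R
from cell import observe, get_image, arm
def cam(g):
    a=np.array(g['attitude'],float); 
    M=a if a.shape==(3,3) else (R.from_rotvec(a).as_matrix() if a.size==3 else R.from_quat(a).as_matrix())
    h,w=g['image'].shape[:2]; f=h/2/np.tan(np.radians(g['vfov'])/2)
    return M,np.array(g['xyz']),f,g['cx'],g['cy']
def ray(g,u,v,z):
    M,p,f,cx,cy=cam(g); d=M@np.array([(u-cx)/f,(v-cy)/f,1]); return p+d*(z-p[2])/d[2]
def proj(g,P):
    M,p,f,cx,cy=cam(g); q=(np.atleast_2d(P)-p)@M; return np.c_[q[:,0]/q[:,2]*f+cx,q[:,1]/q[:,2]*f+cy]
def save(g,n): cv2.imwrite('pics/'+n,g['image'][:,:,::-1])
E
python3 - <<'E'
from h import *
import pickle
s=observe();print(s);print(arm.tcp_to_grasp)
o=[]
for n in('scene','top'):
    g=get_image(n);pickle.dump(g,open(n+'.pkl','wb'));print({k:v for k,v in g.items() if k!='image'})
    o.append(g['image'])
    cv2.imwrite(f'pics/{n}0.png',cv2.resize(g['image'][:,:,::-1],(800,600),interpolation=cv2.INTER_CUBIC))
E
```

```text
{'clock': 0.0, 'joints': array([-1.34560573,  0.43520887,  0.02497346,  1.57412165, -0.01158586,
        1.13400199, -0.07506025]), 'dq': array([-0.00138313, -0.0001558 , -0.00010575,  0.00088041,  0.0009456 ,
        0.00108068, -0.00026398]), 'joint_efforts': array([-7.05934308e-04, -6.67835927e+01,  9.84759629e-01, -3.14475989e+01,
       -6.05568825e-02,  4.20987722e-02,  1.91971912e-04]), 'position': array([0.20109985, 0.59115629, 0.1957443 ]), 'ee_rot': array([-5.12611481e-01, -3.09938291e+00,  2.50017804e-03]), 'force': array([ 0.16279127,  0.56263264, -0.2297788 ]), 'ft_torque': array([ 0.01403574, -0.00914021, -0.00145369]), 'gripper_force': 0.0, 'width': 1.00002437368826}
0.0188
{'vfov': 50.86831127812428, 'cx': 259.00874830022406, 'cy': 185.56048896092022, 'xyz': array([0.30809234, 0.95666203, 1.54059405]), 'attitude': array([-0.48174122,  2.92506812, -0.76099884])}
{'vfov': 53.652738528419505, 'cx': 252.59905751939064, 'cy': 188.28655103184136, 'xyz': array([0.25408334, 0.2288086 , 1.28936316]), 'attitude': array([-1.8856015 ,  2.27767644, -0.32015054])}
```

View pics/top0.png

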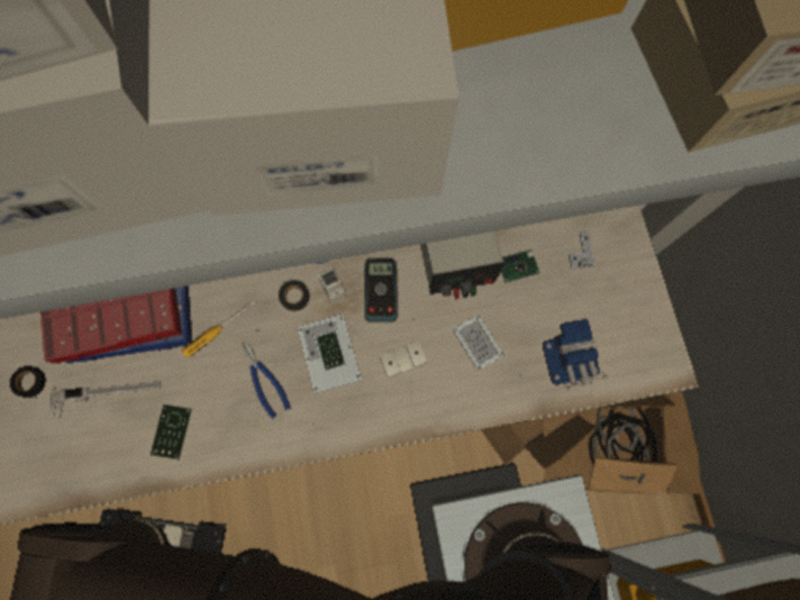

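View pics/scene0.png

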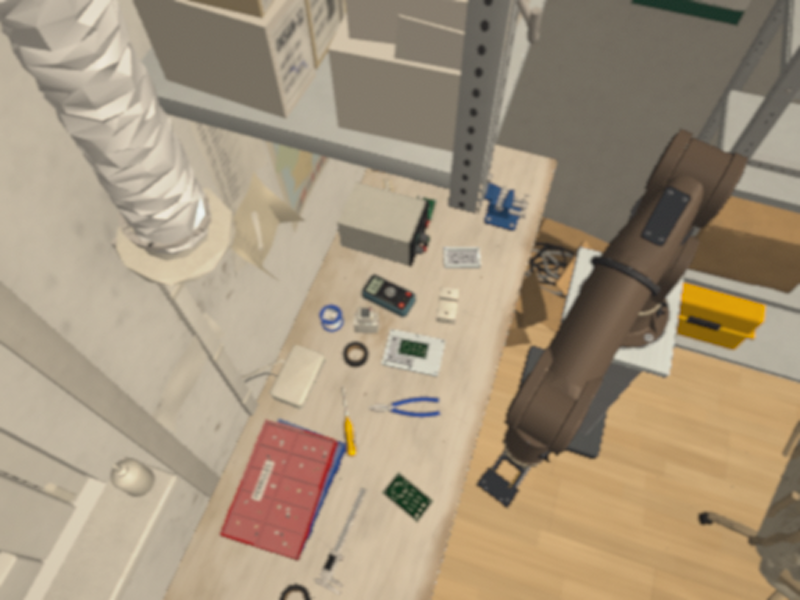

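The top view (800x600) shows these things:
- **Jig with the small board:** (330,352).
- **Larger green board:** (170,432), a look-alike.
- **Stencil:** (478,342).
- **Holder block:** (405,360).
- **Pliers:** (266,380).
- **Possible square:** the steel piece at (580,250).

I'll enlarge the candidates to check them.

Run:
```python
from h import *
import pickle
t=pickle.load(open('top.pkl','rb'));s=pickle.load(open('scene.pkl','rb'))
k=.64
for n,u,v in[('jig',330,352),('sten',478,342),('steel',580,250),('holder',405,360),('bigboard',170,432),('caliper',70,395),('blue',575,350),('relay',332,282)]:
    P=ray(t,u*k,v*k,0.01);print(n,P.round(3),(proj(s,P)/k).round())
a=t['image']
c=lambda im,u,v,w,h,W,H:cv2.resize(im[int(v*k)-h//2:int(v*k)+h//2,int(u*k)-w//2:int(u*k)+w//2],(W,H),interpolation=cv2.INTER_CUBIC)
im=np.vstack([np.hstack([c(a,330,352,50,60,250,300),c(a,478,342,50,60,250,300),c(a,580,250,50,60,250,300)]),
 np.hstack([c(s['image'],413,351,50,60,250,300),c(s['image'],462,257,50,60,250,300),c(a,60,390,50,60,250,300)])])
cv2.imwrite('pics/crops.png',im[:,:,::-1])
```

```text
jig [0.501 0.315 0.01 ] [[413. 351.]]
sten [ 0.463 -0.007  0.01 ] [[461. 257.]]
steel [ 0.628 -0.286  0.01 ] [[435. 170.]]
holder [0.454 0.158 0.01 ] [[447. 306.]]
bigboard [0.396 0.671 0.01 ] [[408. 496.]]
caliper [0.513 0.873 0.01 ] [[329. 567.]]
blue [ 0.406 -0.212  0.01 ] [[498. 207.]]
relay [0.658 0.285 0.01 ] [[361. 324.]]
```

View pics/crops.png

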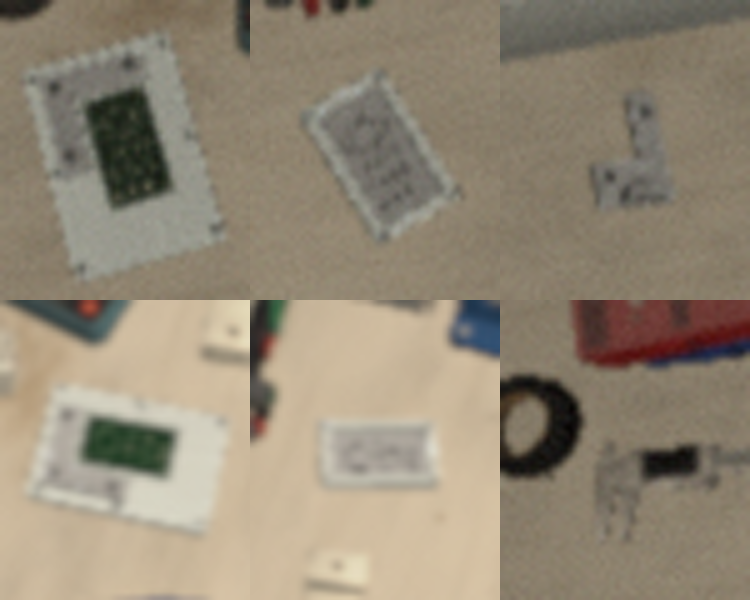

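The crops show the following:
- **Jig:** the fixed grey L is at the far left of the base, with the small board inside it.
- **Stencil:** framed, with the chip ring towards its upper end in the top view.
- **Square:** the steel L at top (580,250) has its long arm pointing away from the robot, its short arm to the left and a finger tab, so it fits the description.
- **Look-alikes:** the caliper at (70,395) and the larger board at (170,432) are not part of the job.

Next I'll fit silhouettes to get the poses.

```bash
cat > fit.py <<'E'
from h import *
from scipy.optimize import minimize
from scipy.ndimage import binary_fill_holes
B={'jig':[(-82,68,-52,52,0,12)],'stencil':[(-52,52,-33,33,0,12)],
 'square':[(-34,50,-20,0,0,8),(-34,0,0,34,0,8),(-34,-24,-13,19,8,30)],'board':[(-38,38,-22,22,0,3)]}
def model(g,kind,p,z,win,S=6):
    x0,y0,w,h=win; c,s=np.cos(p[2]),np.sin(p[2]); m=np.zeros((h*S,w*S),np.uint8)
    for a,b,d,e,f,t in B[kind]:
        Q=np.array([[X,Y,Z] for X in(a,b) for Y in(d,e) for Z in(f,t)])/1e3
        W=np.c_[p[0]+c*Q[:,0]-s*Q[:,1],p[1]+s*Q[:,0]+c*Q[:,1],z+Q[:,2]]
        u=(proj(g,W)-[x0-.5,y0-.5])*S-.5
        cv2.fillConvexPoly(m,np.round(cv2.convexHull(u.astype(np.float32))*16).astype(np.int32),255,shift=4)
    m=cv2.resize(m,(w,h),interpolation=cv2.INTER_AREA)/255.
    return cv2.GaussianBlur(m,(0,0),.9)
def fit(g,kind,p,z=0,r=34,gr=0):
    u,v=proj(g,[p[0],p[1],z])[0]; win=(int(u)-r,int(v)-r,2*r,2*r)
    im=cv2.cvtColor(g['image'],cv2.COLOR_RGB2LAB).astype(float)[win[1]:win[1]+2*r,win[0]:win[0]+2*r]
    im=cv2.GaussianBlur(im,(0,0),.6)
    ch=im[...,2]+.5*im[...,1] if not gr else im[...,1]
    best=None
    for dy in np.radians([-12,-4,4,12]):
      for _ in range(2):
        q=np.array([p[0],p[1],p[2]+dy]) if _==0 else q
        def cost(x):
            m=model(g,kind,x,z,win); k=m.ravel(); 
            far=cv2.dilate(m,np.ones((7,7)))>.02           # local window round the object
            t=T[far]; return ((m[far]-t)**2).mean()+.0*k[0]
        m=model(g,kind,q,z,win); bg=np.median(ch[(m<.02)&(cv2.dilate(m,np.ones((11,11)))>.02)]); fg=np.median(ch[m>.97])
        T=np.clip((bg-ch)/(bg-fg),-.2,1.2); T=np.where(binary_fill_holes(T>.6)&(cv2.erode(T,np.ones((3,3)))<9)&(m>.97),1,T)
        o=minimize(cost,q,method='Nelder-Mead',options=dict(initial_simplex=q+np.array([[0,0,0],[.006,0,0],[0,.006,0],[0,0,.08]]),xatol=1e-5,fatol=1e-7)); q=o.x
      if best is None or o.fun<best.fun: best=o
    return best.x,best.fun,T
E
python3 - <<'E'
from fit import *
import pickle
t=pickle.load(open('top.pkl','rb'));s=pickle.load(open('scene.pkl','rb'))
# heading of long axes estimate
def hd(g,a,b,z): d=ray(g,*b,z)-ray(g,*a,z); return np.arctan2(d[1],d[0])
# crop->full px : u=186+x/5 etc
h_j=hd(t,(186+150/5,195+240/5),(186+100/5,195+50/5),.012)
h_s=hd(t,(280+170/5,188+215/5),(280+95/5,188+85/5),.012)
h_q=hd(t,(346+160/5,130+190/5),(346+145/5,130+95/5),.008)
print('headings',h_j,h_s,h_q)
for n,g in(('top',t),('scene',s)):
    for k,p,z in(('jig',(.50,.315,h_j),0),('board',(.5,.315,h_j),.017),('stencil',(.463,-.007,h_s),0),('square',(.62,-.286,h_q),0)):
        if k=='square' and n=='scene':continue
        x,f,T=fit(g,k,p,z,gr=(k=='board'));print(n,k,x.round(4),round(f,4))
# shelf edge: line in top, ray in scene
k=.64
M,c,f,cx,cy=cam(t); a=ray(t,300*k,254*k,0)-c;b=ray(t,600*k,213*k,0)-c;nn=np.cross(a,b)
for uv in((200,118),(300,143),(440,182)):
    p0=np.array(s['xyz']);d=ray(s,uv[0]*k,uv[1]*k,0)-p0; l=nn@(c-p0)/(nn@d);print('shelf edge',(p0+l*d).round(3))
for z in(0,.2,.4,.6,.8):
    P=ray(s,465*k,207*k,z);print('post',P.round(3),(proj(t,P)/k).round())
s0=observe();print(R.from_rotvec(s0['ee_rot']).as_matrix().round(3))
E
```

```text
headings 0.09290106799371482 0.2989299053319839 -0.12796225231131292
top jig [0.5085 0.3193 0.102 ] 0.0034
top board [0.5037 0.3139 0.1056] 0.0196
top stencil [ 0.4651 -0.0068  0.3397] 0.002
top square [ 0.6231 -0.2929 -0.0856] 0.0026
scene jig [0.5073 0.3163 0.1012] 0.0034
scene board [0.503  0.3101 0.1129] 0.0236
scene stencil [ 0.4632 -0.0102  0.3239] 0.0016
shelf edge [0.086 1.196 1.845]
shelf edge [-0.067  1.553  2.294]
shelf edge [0.457 0.342 0.76 ]
post [ 0.502 -0.188  0.   ] [[552. 311.]]
post [ 0.477 -0.039  0.2  ] [[507. 313.]]
post [0.452 0.109 0.4  ] [[442. 314.]]
post [0.426 0.258 0.6  ] [[339. 318.]]
post [0.401 0.406 0.8  ] [[150. 323.]]
[[-0.947  0.322 -0.   ]
 [ 0.322  0.947 -0.001]
 [-0.    -0.001 -1.   ]]
```

Run:
```python
from h import *
import pickle
t=pickle.load(open('top.pkl','rb'));s=pickle.load(open('scene.pkl','rb'));k=.64
for uv in((370,160),(320,300),(270,400)):
    P=ray(s,uv[0]*k,uv[1]*k,0);print('bench far edge',P.round(3),(proj(t,P)/k).round())
for uv in((640,210),(690,385)):print('right edge',ray(t,uv[0]*k,uv[1]*k,0).round(3))
# supply corners: front-right top
for z in(.05,.1,.15,.2): P=ray(t,503*k,263*k,z);print('supply',P.round(3),(proj(s,P)/k).round())
print('pcb1',ray(t,538*k,268*k,.01).round(3),ray(t,505*k,278*k,.01).round(3))
for z in(0,.3,.5,.7,.9): 
  P=ray(t,640*k,207*k,z);print('band',P.round(3),(proj(s,P)/k).round())
```

```text
bench far edge [ 0.837 -0.268  0.   ] [[548. 172.]]
bench far edge [0.794 0.248 0.   ] [[339. 225.]]
bench far edge [0.805 0.556 0.   ] [[206. 244.]]
right edge [ 0.702 -0.456  0.   ]
right edge [ 0.286 -0.441  0.   ]
supply [ 0.619 -0.094  0.05 ] [[419. 211.]]
supply [ 0.604 -0.081  0.1  ] [[423. 205.]]
supply [ 0.589 -0.068  0.15 ] [[427. 199.]]
supply [ 0.574 -0.055  0.2  ] [[431. 193.]]
pcb1 [ 0.604 -0.18   0.01 ] [ 0.595 -0.1    0.01 ]
band [ 0.709 -0.459  0.   ] [[427. 127.]]
band [ 0.603 -0.299  0.3  ] [[450.  99.]]
band [ 0.533 -0.192  0.5  ] [[471.  73.]]
band [ 0.462 -0.085  0.7  ] [[500.  38.]]
band [0.391 0.021 0.9  ] [[543. -15.]]
```

>>> {"method": "drive_tool", "body": {"steps": [[0,10,-37,8,-0.12],[0,10,-37,8,-0.12],[0,10,-37,8,-0.12],[0,10,-37,8,-0.12],[0,10,-37,8,-0.12],[0,10,-37,8,-0.12],[0,10,-37,8,-0.12],[0,10,-37,8,-0.12],[0,10,-37,0,-0.12],[0,10,-37,0,-0.12],[0,10,-37,0,-0.12],[0,10,-37,0,0],[0,10,-37,0,0],[0,10,-37,0,0],[0,10,-37,0,0],[0,10,-37,0,0],[0,10,-37,0,0],[0,10,-37,0,0],[0,10,-37,0,0]], "grip_force": 30}}

```text
clock: 1.68
position: [0.3909, -0.1133, 0.2607]
ee_rot: [-2.305, -2.134, -0.002]
force: [1.2, -0.3, -0.6]
width: 1.004
gripper_force: 0.0
```

>>> {"method": "drive_tool", "body": {"steps": [[0,29,-25,0,-0.01],[0,29,-25,0,0],[0,29,-25,0,0],[0,29,-25,0,0],[0,29,-25,0,0],[0,29,-25,0,0],[0,29,-25,0,0],[0,0,0,-30,0],[0,0,0,-30,0],[0,0,0,-30,0],[0,0,0,-30,0],[0,0,0,-30,0],[0,0,0,-30,0],[0,0,0,-10,0],[0,0,0,0,0]]}}

```text
clock: 2.93
position: [0.5924, -0.2848, 0.0677]
ee_rot: [-2.312, -2.119, 0.003]
force: [0.1, -0.0, 0.8]
width: 0.997
gripper_force: 0.0
```

Run:
```python
from h import *
g=get_image('top');s=get_image('scene')
im=np.hstack([cv2.resize(g['image'][100:220,310:430],(400,400),interpolation=2),cv2.resize(s['image'][70:190,230:350],(400,400),interpolation=2)])
save(dict(image=im),'pre.png')
o=observe();print(o['position'],o['ee_rot'],o['force'])
```

```text
[ 0.59450329 -0.2866528   0.07154584] [ 2.31550237e+00  2.12208531e+00 -1.93490977e-04] [ 0.44516229 -0.94449144  0.98183823]
```

View pics/pre.png

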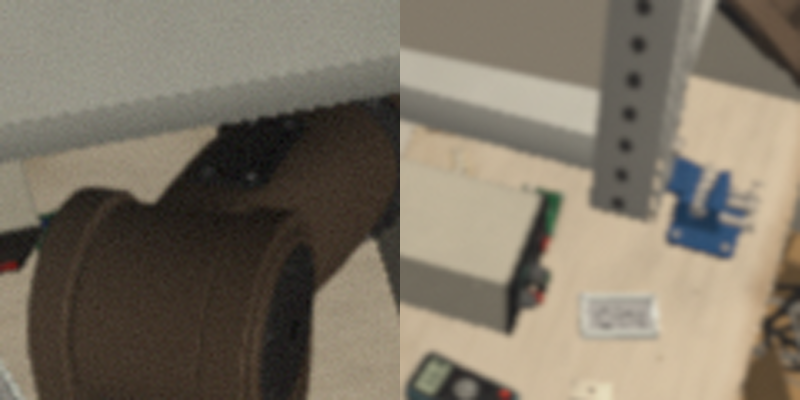

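The arm blocks both views here (only the wrist shows in the left half), so I'll go by the fit. The tab has plenty of slack inside the open fingers.

>>> {"method": "drive_tool", "body": {"steps": [[0,0,-1,-20,0],[0,0,0,-20,0],[0,0,0,-12,0],[0,0,0,-5,0],[0,0,0,0,0],[0,0,0,0,0],[0,0,0,0,0]]}}

```text
clock: 3.62
position: [0.5949, -0.2878, 0.0149]
ee_rot: [2.315, 2.121, 0.001]
force: [-0.9, -0.4, 0.0]
width: 0.998
gripper_force: 0.0
```

>>> {"method": "drive_tool", "body": {"steps": [[0,0,0,-3,0],[0.6,0,0,0,0],[1,0,0,0,0],[1,0,0,0,0],[1,0,0,0,0],[1,0,0,0,0],[1,0,0,0,0],[1,0,0,0,0],[1,0,0,0,0],[1,0,0,0,0]], "grip_force": 40}}

```text
clock: 4.45
position: [0.5941, -0.2872, 0.0105]
ee_rot: [2.316, 2.123, 0.0]
force: [-0.2, 0.0, 0.1]
width: 0.396
gripper_force: 0.0
```

>>> {"method": "drive_tool", "body": {"steps": [[1,0,0,0,0],[1,0,0,0,0],[1,0,0,0,0],[1,0,0,0,0],[1,0,0,0,0],[1,0,0,0,0],[1,0,0,0,0],[1,0,0,0,0],[1,0,0,0,0],[1,0,0,0,0]]}}

```text
clock: 5.28
position: [0.5941, -0.2872, 0.0105]
ee_rot: [-2.316, -2.123, -0.0]
force: [-0.0, 0.2, -0.5]
width: 0.004
gripper_force: 0.0
```

The fingers shut on nothing, so I'll lift, back off and look at the piece again.

>>> {"method": "drive_tool", "body": {"steps": [[1,0,0,30,0],[0,0,0,30,0],[0,0,0,30,0],[0,0,0,30,0],[0,0,0,30,0],[0,-35,20,20,0],[0,-35,20,0,0],[0,-35,20,0,0],[0,-35,20,0,0],[0,-25,20,0,0],[0,-5,40,0,0],[0,-5,40,0,0],[0,-5,40,0,0],[0,0,40,0,0]]}}

```text
clock: 6.45
position: [0.4164, -0.0334, 0.1791]
ee_rot: [-2.317, -2.12, -0.001]
force: [1.2, 0.4, -0.1]
width: 0.899
gripper_force: 0.0
```

Run:
```python
from fit import *
import pickle
g=get_image('top');pickle.dump(g,open('top2.pkl','wb'))
t=pickle.load(open('top.pkl','rb'))
a=[]
x,f,T=fit(g,'square',(.623,-.2929,-.0856));print(x,f)
u,v=proj(g,[.623,-.293,0])[0].astype(int)
for im in(t['image'],g['image']): a.append(cv2.resize(im[v-25:v+25,u-25:u+25],(400,400),interpolation=cv2.INTER_CUBIC))
print(u,v); save(dict(image=np.hstack(a)),'sq.png')
for n,p in dict(corner=(0,0,8),a=(50,0,8),b=(50,-20,8),c=(-34,-20,8),d=(-34,34,8),e=(0,34,8),tab1=(-29,-13,30),tab2=(-29,19,30)).items():
    c,s=np.cos(x[2]),np.sin(x[2]);q=np.array(p)/1e3
    print(n,((proj(g,[x[0]+c*q[0]-s*q[1],x[1]+s*q[0]+c*q[1],q[2]])[0]-[u-25,v-25])*8).round())
```

```text
[ 0.62728437 -0.29098142 -0.19000919] 0.1465718364209348
372 161
corner [204. 193.]
a [195.  89.]
b [239.  89.]
c [255. 265.]
d [134. 265.]
e [128. 193.]
tab1 [255. 239.]
tab2 [182. 238.]
```

View pics/sq.png

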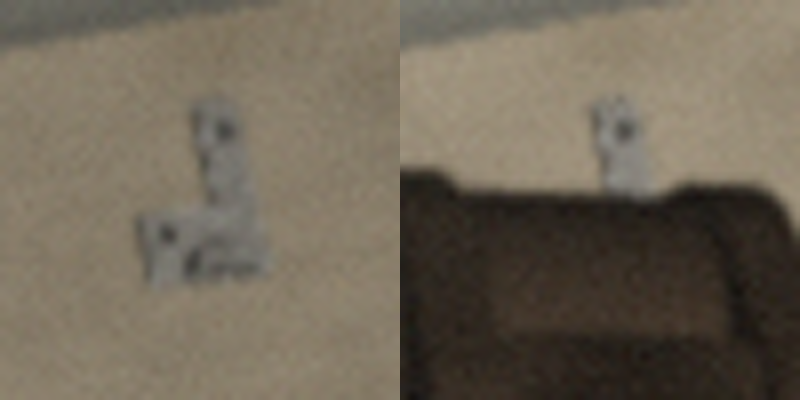

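Run:
```python
from h import *
import pickle
t=pickle.load(open('top.pkl','rb'));s=pickle.load(open('scene.pkl','rb'))
print('tab by ray',ray(t,347+220/8,136+242/8,.03))
P=[.2011,.5912,.1957]
print('tcp start px800 top/scene',proj(t,P)/.64,proj(s,P)/.64)
o=observe();print(o['position'],o['joints'].round(3))
g=get_image('scene');p=proj(g,o['position'])[0];print(p)
a=R.from_rotvec(o['ee_rot']).as_matrix();q=[proj(g,o['position']+a@[0,d,-.0])[0].round(1) for d in(-.06,.06)];print(q)
u,v=p.astype(int);im=cv2.resize(g['image'][v-50:v+50,u-60:u+60],(720,600),interpolation=cv2.INTER_CUBIC)
cv2.circle(im,(360,300),5,(255,0,0),1)
for k in q: cv2.circle(im,(int((k[0]-u+60)*6),int((k[1]-v+50)*6)),5,(255,0,255),1)
save(dict(image=im),'tcp.png')
```

```text
tab by ray [ 0.59767756 -0.28277411  0.03      ]
tcp start px800 top/scene [[188.0573119  532.76885907]] [[508.07088272 472.05769555]]
[ 0.41690666 -0.02363688  0.17859494] [-1.077  0.17   1.183  2.125 -0.196  0.963  0.138]
[310.11198472 142.31876751]
[array([324., 147.]), array([296.4, 137.7])]
```

View pics/tcp.png

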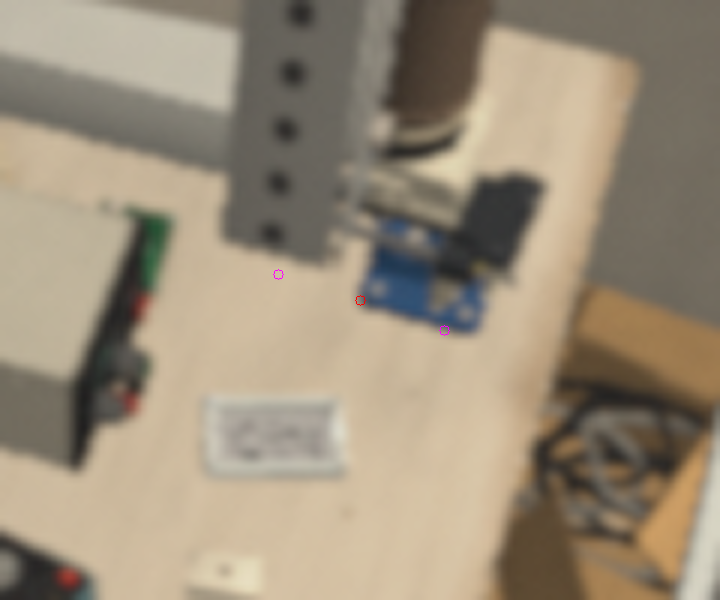

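The crop is inconclusive because the post hides half of the gripper. I'll move it into clear view and overlay its modelled shape, to check that the robot and camera frames agree.

>>> {"method": "drive_tool", "body": {"steps": [[0,-3,20,-10,0],[0,-3,20,-10,0],[0,-3,20,-10,0],[0,-3,20,-10,0],[0,-3,10,-10,0],[0,0,0,-20,0],[0,0,0,0,0],[0,0,0,0,0],[0,0,0,0,0]]}}

```text
clock: 7.3
position: [0.4032, 0.0546, 0.1099]
ee_rot: [2.318, 2.12, 0.0]
force: [-0.6, 0.5, 0.4]
width: 1.002
gripper_force: 0.0
```

Run:
```python
from h import *
o=observe();print(o['position'],o['ee_rot'],o['width'])
g=get_image('scene');A=R.from_rotvec(o['ee_rot']).as_matrix()
p=proj(g,o['position'])[0];u,v=p.astype(int);f=6
im=cv2.resize(g['image'][v-50:v+50,u-66:u+66],(792,600),interpolation=cv2.INTER_CUBIC)
def box(x,y,z0,z1,y0,c):
    for zz in(z0,z1):
        q=[((proj(g,o['position']+A@[a,y0+b,zz])[0]-[u-66,v-50])*f).astype(int) for a,b in((-x,-y),(x,-y),(x,y),(-x,y))]
        cv2.polylines(im,[np.array(q)],True,c,1)
box(.0375,.095,-.066,-.13,0,(255,0,0))
for sgn in(-1,1): box(.0095,.0095,0,-.06,sgn*.0555,(255,0,255))
save(dict(image=im),'ov.png')
```

```text
[0.40321836 0.05456561 0.10985907] [2.31751098e+00 2.11999604e+00 2.20481061e-04] 1.001616521839633
```

View pics/ov.png

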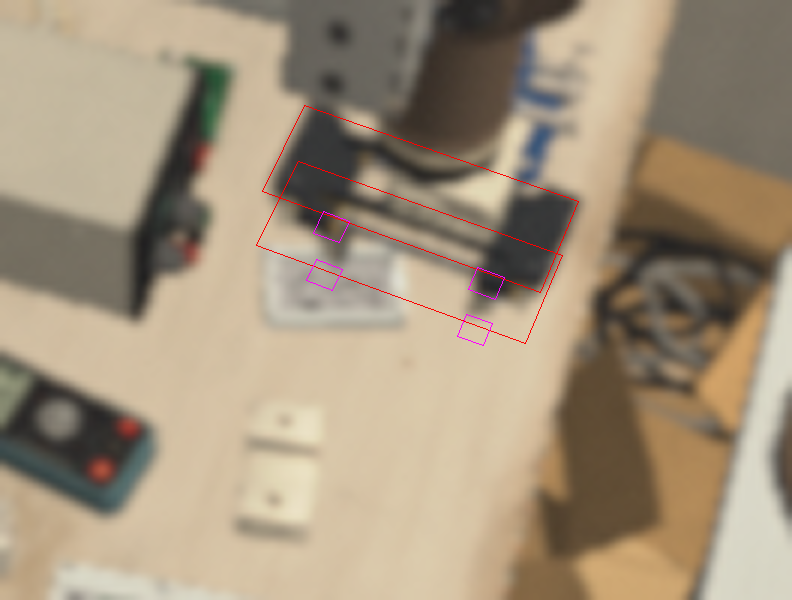

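The overlay shows the real open fingertips at about (340,250) and (478,305), some 4 px above the modelled ones. I'll shut the fingers low down and compare the tip with the reported TCP.

>>> {"method": "drive_tool", "body": {"steps": [[1,0,0,-30,0],[1,0,0,-30,0],[1,0,0,-20,0],[1,0,0,0,0],[1,0,0,0,0],[1,0,0,0,0],[1,0,0,0,0],[1,0,0,0,0],[1,0,0,0,0],[1,0,0,0,0],[1,0,0,0,0],[1,0,0,0,0],[1,0,0,0,0],[1,0,0,0,0],[1,0,0,0,0],[1,0,0,0,0]]}}

```text
clock: 8.68
position: [0.4027, 0.0555, 0.0291]
ee_rot: [2.316, 2.122, -0.0]
force: [1.2, 0.2, -0.2]
width: 0.004
gripper_force: 0.0
```

Run:
```python
from h import *
o=observe();print(o['position'],o['width'])
g=get_image('scene');A=R.from_rotvec(o['ee_rot']).as_matrix()
P=o['position'];p=proj(g,P)[0];u,v=p.astype(int);f=8
a=cv2.resize(g['image'][v-30:v+30,u-25:u+25],(400,480),interpolation=cv2.INTER_CUBIC)
cv2.drawMarker(a,tuple(((p-[u-25,v-30])*f).astype(int)),(255,0,0),0,12,1)
cv2.drawMarker(a,tuple(((proj(g,P+[0,0,.0188])[0]-[u-25,v-30])*f).astype(int)),(255,0,255),0,12,1)
t=get_image('top');p=proj(t,P)[0];u,v=p.astype(int)
b=cv2.resize(t['image'][v-30:v+30,u-25:u+25],(400,480),interpolation=cv2.INTER_CUBIC)
cv2.drawMarker(b,tuple(((p-[u-25,v-30])*f).astype(int)),(255,0,0),0,12,1)
save(dict(image=np.hstack([a,b])),'shut.png')
```

```text
[0.40271109 0.05546008 0.02913466] 0.004260300839706362
```

View pics/shut.png

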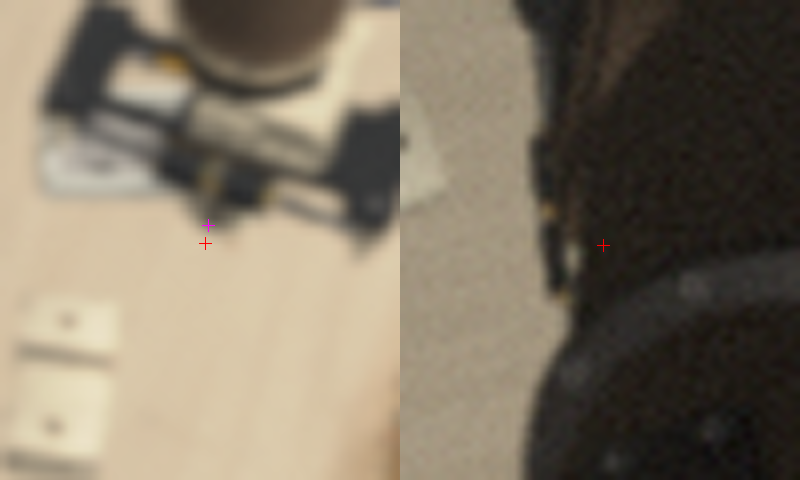

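In the left panel the shut tip is at about (222,225). The predicted TCP is at (205,243), so the tip looks about 19 mm higher than reported, which would explain the fingers clearing the tab. I'll touch the bench gently to find the true height.

>>> {"method": "drive_tool", "body": {"steps": [[1,0,0,-10,0],[1,0,0,-10,0],[1,0,0,-5,0],[1,0,0,0,0],[1,0,0,0,0],[1,0,0,0,0]]}}

```text
clock: 9.28
position: [0.4029, 0.0554, 0.0044]
ee_rot: [2.316, 2.122, 0.0]
force: [-0.5, 1.0, 0.1]
width: 0.007
gripper_force: 0.0
```

>>> {"method": "drive_tool", "body": {"steps": [[1,0,0,-3,0],[1,0,0,0,0],[1,0,0,-2,0],[1,0,0,0,0],[1,0,0,-1,0],[1,0,0,0,0],[1,0,0,0,0]]}}

```text
clock: 9.87
position: [0.4027, 0.0555, -0.0018]
ee_rot: [2.316, 2.122, -0.0]
force: [-0.6, -0.5, -0.7]
width: 0.006
gripper_force: 0.0
```

>>> {"method": "drive_tool", "body": {"steps": [[1,0,0,-2,0],[1,0,0,0,0],[1,0,0,-2,0],[1,0,0,0,0],[1,0,0,-2,0],[1,0,0,0,0],[1,0,0,0,0]]}}

```text
clock: 10.45
position: [0.4026, 0.0555, -0.0079]
ee_rot: [2.316, 2.122, -0.0]
force: [0.6, -0.8, -0.2]
width: 0.01
gripper_force: 0.0
```

>>> {"method": "drive_tool", "body": {"steps": [[1,0,0,-2,0],[1,0,0,0,0],[1,0,0,-2,0],[1,0,0,0,0],[1,0,0,-2,0],[1,0,0,0,0],[1,0,0,0,0]]}}

```text
clock: 11.03
position: [0.4026, 0.0555, -0.0139]
ee_rot: [2.316, 2.122, -0.0]
force: [0.1, -0.6, -0.3]
width: 0.007
gripper_force: 0.0
```

>>> {"method": "drive_tool", "body": {"steps": [[1,0,0,-2,0],[1,0,0,0,0],[1,0,0,-2,0],[1,0,0,0,0],[1,0,0,-1,0],[1,0,0,0,0],[1,0,0,0,0]]}}

```text
clock: 11.62
position: [0.4027, 0.0555, -0.0189]
ee_rot: [2.316, 2.122, -0.0]
force: [-0.1, -0.3, 0.4]
width: 0.002
gripper_force: 0.0
```

>>> {"method": "drive_tool", "body": {"steps": [[1,0,0,-1,0],[1,0,0,0,0],[1,0,0,-1,0],[1,0,0,0,0],[1,0,0,-1,0],[1,0,0,0,0],[1,0,0,0,0]]}}

```text
clock: 12.2
position: [0.4027, 0.0555, -0.0219]
ee_rot: [2.316, 2.123, -0.0]
force: [-0.3, 0.1, -0.6]
width: 0.004
gripper_force: 0.0
```

>>> {"method": "drive_tool", "body": {"steps": [[1,0,0,-1,0],[1,0,0,0,0],[1,0,0,-1,0],[1,0,0,0,0],[1,0,0,-1,0],[1,0,0,0,0],[1,0,0,0,0]]}}

```text
clock: 12.78
position: [0.4027, 0.0555, -0.0249]
ee_rot: [2.316, 2.122, -0.0]
force: [-0.4, -0.1, 0.5]
width: 0.005
gripper_force: 0.0
```

>>> {"method": "drive_tool", "body": {"steps": [[1,0,0,-1,0],[1,0,0,0,0],[1,0,0,-1,0],[1,0,0,0,0],[1,0,0,-1,0],[1,0,0,0,0],[1,0,0,0,0]]}}

```text
clock: 13.37
position: [0.4027, 0.0555, -0.0279]
ee_rot: [2.316, 2.122, -0.0]
force: [-0.6, -0.8, 0.6]
width: 0.006
gripper_force: 0.0
```

>>> {"method": "drive_tool", "body": {"steps": [[1,0,0,-1,0],[1,0,0,0,0],[1,0,0,-1,0],[1,0,0,0,0],[1,0,0,-1,0],[1,0,0,0,0],[1,0,0,0,0]]}}

```text
clock: 13.95
position: [0.4028, 0.0556, -0.0301]
ee_rot: [-2.316, -2.121, -0.002]
force: [-5.4, -0.6, 26.5]
width: 0.002
gripper_force: 13.5
```

The tips touched the bench at a reported z of -0.0295, so the reported height is 29.5 mm too low: true tip z = reported z + 0.0295. That is why the first grasp passed over the tab. I'll go back with the corrected height.

>>> {"method": "drive_tool", "body": {"steps": [[1,0,0,10,0],[0,0,0,36,0],[0,0,0,36,0],[0,0,0,36,0],[0,0,0,36,0],[0,0,0,36,0],[0,0,0,36,0],[0,16,-29,0,0],[0,16,-29,0,0],[0,16,-29,0,0],[0,16,-29,0,0],[0,16,-29,0,0],[0,16,-29,0,0],[0,16,-29,0,0],[0,16,-29,0,0],[0,16,-29,0,0],[0,16,-29,0,0],[0,16,-29,0,0],[0,16,-25,0,0],[0,0,0,0,0]]}}

```text
clock: 15.62
position: [0.5941, -0.2921, 0.1947]
ee_rot: [2.319, 2.116, -0.004]
force: [-1.2, 0.4, -0.2]
width: 0.998
gripper_force: 0.0
```

>>> {"method": "drive_tool", "body": {"steps": [[0,0,0,-40,0],[0,0,0,-40,0],[0,0,0,-40,0],[0,0,0,-30,0],[0,0,0,-30,0],[0,0,0,-15,0],[0,0,0,0,0],[0,0,0,0,0],[0,0,0,0,0]]}}

```text
clock: 16.37
position: [0.5946, -0.2872, 0.0021]
ee_rot: [2.314, 2.121, 0.001]
force: [0.7, 0.9, 0.1]
width: 1.0
gripper_force: 0.0
```

>>> {"method": "drive_tool", "body": {"steps": [[0,0,0,-10,0],[0,0,0,-6,0],[0,0,0,-4,0],[0,0,0,0,0],[0.5,0,0,0,0],[1,0,0,0,0],[1,0,0,0,0],[1,0,0,0,0],[1,0,0,0,0],[1,0,0,0,0],[1,0,0,0,0],[1,0,0,0,0],[1,0,0,0,0],[1,0,0,0,0],[1,0,0,0,0],[1,0,0,0,0],[1,0,0,0,0]], "grip_force": 40}}

```text
clock: 17.78
position: [0.5936, -0.2863, -0.0198]
ee_rot: [2.316, 2.122, -0.0]
force: [0.4, -0.5, 0.7]
width: 0.11
gripper_force: 17.4
```

The grip is on the tab: the opening is 10 mm. I'll carry it to a standoff point at the jig's near right.

>>> {"method": "drive_tool", "body": {"steps": [[1,0,0,20,0],[1,0,0,35,0],[1,0,0,40,0],[1,0,0,40,0],[1,0,0,40,0],[1,0,0,25,0],[1,-27,25,0,0.04],[1,-27,30,0,0.04],[1,-27,30,0,0.04],[1,-27,30,0,0.04],[1,-27,30,0,0.03],[1,-27,30,0,0],[1,0,39,0,0],[1,0,39,0,0],[1,0,39,0,0],[1,0,39,0,0],[1,0,39,0,0],[1,0,39,0,0],[1,0,39,0,0],[1,0,39,0,0]]}}

```text
clock: 19.45
position: [0.4329, 0.2006, 0.1805]
ee_rot: [-2.104, -2.332, -0.001]
force: [0.6, -0.8, -0.6]
width: 0.109
gripper_force: 40.0
```

>>> {"method": "drive_tool", "body": {"steps": [[1,0,30,0,0],[1,0,30,0,0],[1,0,18,0,0],[1,0,0,0,0],[1,0,0,0,0],[1,0,0,0,0],[1,0,0,0,0]]}}

```text
clock: 20.03
position: [0.4339, 0.2749, 0.1806]
ee_rot: [2.107, 2.329, -0.0]
force: [-0.5, -0.2, -1.3]
width: 0.106
gripper_force: 40.0
```

>>> {"method": "drive_tool", "body": {"steps": [[1,-4,4,-35,0],[1,0,0,-38,0],[1,0,0,-38,0],[1,0,0,-30,0],[1,0,0,-20,0],[1,0,0,-14,0],[1,0,0,0,0],[1,0,0,0,0],[1,0,0,0,0]]}}

```text
clock: 20.78
position: [0.4305, 0.2803, 0.0066]
ee_rot: [2.105, 2.331, 0.002]
force: [-0.5, -0.2, -1.4]
width: 0.108
gripper_force: 40.0
```

```bash
cat > look.py <<'E'
from fit import *
import sys
o=observe();print(o['position'],o['ee_rot'],o['force'])
a=[]
for n in('scene','top'):
    g=get_image(n); u,v=proj(g,[.49,.30,.01])[0].astype(int); r=34
    im=cv2.resize(g['image'][v-r:v+r,u-r:u+r],(396,396),interpolation=cv2.INTER_CUBIC);f=396/(2*r)
    J=(.5085,.3193,.102) if n=='top' else (.5073,.3163,.1012)
    c,s=np.cos(J[2]),np.sin(J[2])
    for L,z,col in(([(38,-30),(38,22),(-12,22)],.020,(255,0,0)),([(-82,-52),(68,-52),(68,52),(-82,52)],.012,(255,0,255)),([(-38,12),(-38,-22),(12,-22)],.020,(255,255,0))):
        W=np.array([[J[0]+(c*x-s*y)/1e3,J[1]+(s*x+c*y)/1e3,z] for x,y in L])
        q=((proj(g,W)-[u-r-.5,v-r-.5])*f-.5).astype(np.int32); cv2.polylines(im,[q],len(L)==4,col,1)
    a.append(im)
save(dict(image=np.hstack(a)),sys.argv[1])
E
python3 look.py place.png
```

```text
[0.43053601 0.28028331 0.00656834] [2.10541743e+00 2.33056520e+00 1.93227307e-03] [-0.48833869 -0.157153   -1.35351967]
```

View pics/place.png

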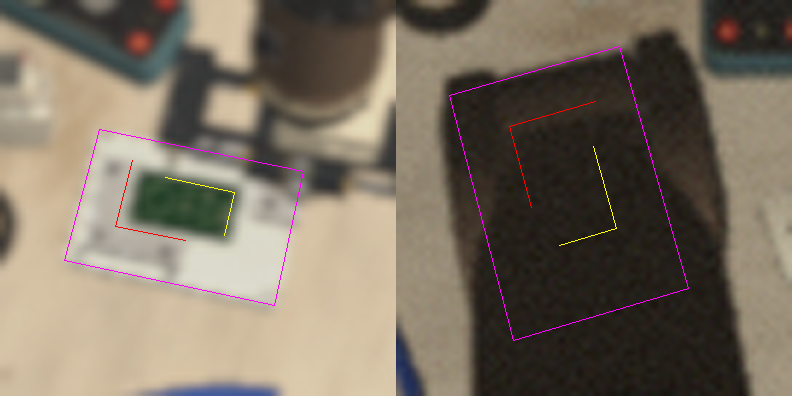

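>>> {"method": "drive_tool", "body": {"steps": [[1,0,0,-5,0],[1,0,0,-4,0],[1,0,0,-2,0],[1,0,0,-1,0],[1,0,0,-1,0],[1,0,0,0,0],[1,0,0,0,0]]}}

```text
clock: 21.47
position: [0.4297, 0.2805, -0.0076]
ee_rot: [2.104, 2.332, -0.0]
force: [0.3, -0.0, -1.4]
width: 0.108
gripper_force: 40.0
```

>>> {"method": "drive_tool", "body": {"steps": [[1,0,0,-1,0],[1,0,0,0,0],[1,0,0,0,0]]}}

```text
clock: 21.72
position: [0.4298, 0.2806, -0.0079]
ee_rot: [-2.105, -2.332, -0.001]
force: [-2.4, -0.5, 11.3]
width: 0.108
gripper_force: 40.0
```

>>> {"method": "drive_tool", "body": {"steps": [[1,0,0,0.5,0],[1,1.8,2.2,0,0],[1,1.8,2.2,0,0],[1,1.8,2.2,0,0],[1,1.8,2.2,0,0],[1,0,0,0,0],[1,0,0,0,0]]}}

```text
clock: 22.3
position: [0.4375, 0.2899, -0.0079]
ee_rot: [2.104, 2.332, 0.001]
force: [-0.3, 1.0, 4.0]
width: 0.106
gripper_force: 40.0
```

>>> {"method": "drive_tool", "body": {"steps": [[1,1.0,1.1,0,0],[1,1.0,1.1,0,0],[1,1.0,1.1,0,0],[1,1.0,1.1,0,0],[1,0,0,0,0],[1,0,0,0,0]]}}

```text
clock: 22.8
position: [0.441, 0.2936, -0.0079]
ee_rot: [2.105, 2.332, -0.0]
force: [-1.4, -2.2, 6.8]
width: 0.104
gripper_force: 40.0
```

>>> {"method": "drive_tool", "body": {"steps": [[1,1.0,0.1,0,0],[1,0,0,0,0],[1,1.0,0.1,0,0],[1,0,0,0,0],[1,0,0,0,0]]}}

```text
clock: 23.22
position: [0.4419, 0.294, -0.0079]
ee_rot: [-2.104, -2.332, 0.002]
force: [-5.7, -1.1, 11.2]
width: 0.104
gripper_force: 40.0
```

>>> {"method": "drive_tool", "body": {"steps": [[1,-0.1,1,0,0],[1,0,0,0,0],[1,-0.1,1,0,0],[1,0,0,0,0],[1,0,0,0,0]]}}

```text
clock: 23.63
position: [0.4427, 0.2953, -0.0079]
ee_rot: [2.105, 2.331, -0.001]
force: [-3.4, -3.5, 7.9]
width: 0.107
gripper_force: 40.0
```

>>> {"method": "drive_tool", "body": {"steps": [[1,1.0,0.1,0.2,0],[1,0,0,0,0],[1,-0.1,1,0,0],[1,0,0,0,0],[1,0,0,0,0]]}}

```text
clock: 24.05
position: [0.4427, 0.2954, -0.0079]
ee_rot: [2.106, 2.331, -0.004]
force: [-5.3, -6.9, 9.6]
width: 0.106
gripper_force: 40.0
```

>>> {"method": "drive_tool", "body": {"steps": [[1,1.0,0.1,0,0],[1,0,0,0,0],[1,-0.1,1,0,0],[1,0,0,0,0],[1,0,0,0,0]]}}

```text
clock: 24.47
position: [0.4427, 0.2954, -0.0079]
ee_rot: [-2.107, -2.33, 0.007]
force: [-7.7, -10.1, 16.1]
width: 0.103
gripper_force: 40.0
```

Both axes have stopped where nesting predicts: measured (0.4427, 0.2954), predicted (0.4423, 0.296). I'll press once more, relax, check the board with the scene camera, and then release.

>>> {"method": "drive_tool", "body": {"steps": [[1,0.9,1.1,0,0],[1,0,0,0,0],[1,0,0,0,0],[1,-0.9,-1.1,0.2,0],[1,-0.9,-1.0,0.2,0],[1,0,0,0,0]]}}

```text
clock: 24.97
position: [0.4427, 0.2956, -0.0078]
ee_rot: [2.106, 2.331, -0.004]
force: [-3.3, -6.2, 4.7]
width: 0.105
gripper_force: 40.0
```

Run:
```python
from fit import *
import pickle
s0=pickle.load(open('scene.pkl','rb'));g=get_image('scene')
def green(g,p):
    u,v=proj(g,[p[0],p[1],.02])[0].astype(int);r=22
    a=cv2.cvtColor(g['image'],cv2.COLOR_RGB2LAB)[v-r:v+r,u-r:u+r,1].astype(float)
    a=cv2.resize(cv2.GaussianBlur(a,(0,0),.6),None,fx=8,fy=8,interpolation=cv2.INTER_CUBIC)
    m=(a<(np.percentile(a,3)+np.median(a))/2).astype(np.uint8)
    c=max(cv2.findContours(m,0,2)[0],key=cv2.contourArea).reshape(-1,2).astype(float)
    P=np.array([ray(g,u-r+(x+.5)/8-.5,v-r+(y+.5)/8-.5,.02)[:2] for x,y in c])
    (cx,cy),wh,an=cv2.minAreaRect((P*1e3).astype(np.float32)); return cx,cy,wh,an
J=(.5073,.3163,.1012);c,s=np.cos(J[2]),np.sin(J[2])
for n,q in(('before',s0),('now',g)):
    r=green(q,J[:2]);d=np.array(r[:2])-np.array(J[:2])*1e3;print(n,'board in jig mm',(c*d[0]+s*d[1]).round(1),(-s*d[0]+c*d[1]).round(1),r[2:],'want yaw',np.degrees(J[2]))
o=observe();print(o['position'],o['force'])
```

```text
before board in jig mm -4.6 -4.7 ((70.43653869628906, 41.00722885131836), 6.333686828613281) want yaw 5.798332886723931
now board in jig mm 0.3 0.5 ((69.93045043945312, 41.21963119506836), 7.486788749694824) want yaw 5.798332886723931
[ 0.44268435  0.29559046 -0.00781656] [-2.21923906 -6.25735396  4.81153417]
```

>>> {"method": "drive_tool", "body": {"steps": [[1,-0.1,-0.4,0.2,0],[1,0,0,0,0],[0.75,0,0,0,0],[0.75,0,0,0,0],[0.75,0,0,0,0],[0.75,0,0,0,0],[0.75,0,0,0,0],[0.75,0,0,20,0],[0.75,0,0,40,0],[0.75,0,0,40,0],[0.75,0,0,40,0],[0.5,-5,-40,30,0],[0,-5,-40,0,0],[0,0,-40,0,0],[0,0,-40,0,0]]}}

```text
clock: 26.27
position: [0.4341, 0.1426, 0.1581]
ee_rot: [2.103, 2.334, 0.003]
force: [1.2, 0.0, -0.0]
width: 0.49
gripper_force: 0.0
```

>>> {"method": "drive_tool", "body": {"steps": [[0,5,-40,0,0.05],[0,5,-40,0,0.05],[0,5,-35,0,0.05],[0,5,-30,0,0],[0,0,0,0,0],[0,0,0,0,0]]}}

```text
clock: 26.77
position: [0.4545, -0.0033, 0.1579]
ee_rot: [1.929, 2.478, 0.001]
force: [-0.6, 1.1, 0.6]
width: 0.926
gripper_force: 0.0
```

```bash
cat > fl.py <<'E'
from fit import *
o=observe();print(o['position'],o['ee_rot'],o['width'],o['clock'])
a=[]
for n,J,St in(('scene',(.5073,.3163,.1012),(.4632,-.0102,.324)),('top',(.5085,.3193,.102),(.4651,-.0068,.3397))):
    g=get_image(n);c,s=np.cos(J[2]),np.sin(J[2]);r=22
    x0,y0=-110,-80; W=np.zeros((360,480,3),np.uint8)
    # rectified jig-frame view, 2 px/mm at z=20 mm, image up = +x, left = +y
    uu,vv=np.meshgrid(np.arange(400),np.arange(400))
    jx=(80-vv/2.)/1e3; jy=(70-uu/2.5)/1e3
    jx=(75-vv/2.5)/1e3
    Q=np.c_[(J[0]+c*jx-s*jy).ravel(),(J[1]+s*jx+c*jy).ravel(),np.full(jx.size,.020)]
    p=proj(g,Q).reshape(400,400,2).astype(np.float32)
    im=cv2.remap(g['image'],p[...,0],p[...,1],cv2.INTER_CUBIC)
    f=lambda x,y:(int((70-y)*2.5),int((75-x)*2.5))
    for L,col in(([(38,-30),(38,22),(-12,22)],(255,0,0)),([(-38,12),(-38,-22),(12,-22)],(255,255,0))):
        cv2.polylines(im,[np.array([f(*q) for q in L])],False,col,1)
    a.append(im)
    try: x,fu,T=fit(g,'stencil',St);print(n,'stencil',x.round(4),round(fu,4))
    except Exception as e: print(e)
save(dict(image=np.hstack(a)),'nest.png')
E
python3 fl.py
```

```text
[ 0.45453867 -0.00327687  0.1579294 ] [1.92927139e+00 2.47813595e+00 1.03483132e-03] 0.9257565741048671 26.7667
scene stencil [ 0.4631 -0.0102  0.3222] 0.0016
top stencil [ 0.465  -0.0082  0.337 ] 0.1205
```

View pics/nest.png

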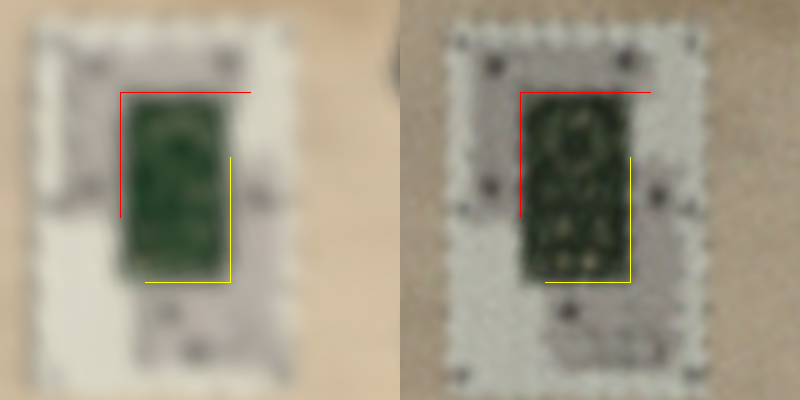

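The rectified views show the board tight in the fixed corner (red lines) and the square flush on both free edges (yellow lines) and released. Next is the stencil: I'll turn to grip across its width.

>>> {"method": "drive_tool", "body": {"steps": [[0,1,0,0,0.118],[0,1,0,0,0.118],[0,1,-1,0,0.118],[0,1,-1,0,0.118],[0,1,-1,0,0.118],[0,1,-1,0,0.118],[0,1,0,0,0.118],[0,1,0,0,0.118],[0,1,0,0,0.118],[0,1,0,0,0.118],[0,0,0,0,0.118],[0,0,0,0,0.118],[0,0,0,0,0.118],[0,0,0,0,0.121],[0,0,0,0,0],[0,0,0,0,0],[0,0,0,0,0]]}}

```text
clock: 28.28
position: [0.4642, -0.0045, 0.1575]
ee_rot: [-0.522, 3.098, 0.001]
force: [0.4, -0.0, 0.2]
width: 1.004
gripper_force: 0.0
```

Run:
```python
from h import *
o=observe();A=R.from_rotvec(o['ee_rot']).as_matrix();print(o['position'],np.arctan2(A[1,1],A[0,1]),A[:,2].round(4),o['joints'].round(2),o['width'])
```

```text
[ 0.46423679 -0.00451742  0.15751955] 1.9049847088992622 [ 1.e-04  5.e-04 -1.e+00] [-0.6   0.23  0.6   2.04 -0.16  0.92  1.99] 1.0044461877882251
```

>>> {"method": "drive_tool", "body": {"steps": [[0,1,-3,-30,0],[0,0,0,-35,0],[0,0,0,-35,0],[0,0,0,-35,0],[0,0,0,-25,0],[0,0,0,-10,0],[0,0,0,-6,0],[0,0,0,-4,0],[0,0,0,-3,0],[0,0,0,0,0],[0,0,0,0,0]]}}

```text
clock: 29.2
position: [0.4661, -0.0082, -0.0245]
ee_rot: [-0.526, 3.095, 0.001]
force: [0.2, 0.3, -1.1]
width: 0.999
gripper_force: 0.0
```

>>> {"method": "drive_tool", "body": {"steps": [[0,0,0,-1,0],[1,0,0,0,0],[1,0,0,0,0],[1,0,0,0,0],[1,0,0,0,0],[1,0,0,0,0],[1,0,0,0,0],[1,0,0,0,0],[1,0,0,0,0],[1,0,0,0,0],[1,0,0,0,0]], "grip_force": 40}}

```text
clock: 30.12
position: [0.4653, -0.0083, -0.0263]
ee_rot: [-0.527, 3.097, 0.001]
force: [-1.2, 0.4, 3.6]
width: 0.71
gripper_force: 40.0
```

Run:
```python
from fit import *
o=observe();A=R.from_rotvec(o['ee_rot']).as_matrix();print(o['position'],np.arctan2(A[1,1],A[0,1]),o['width'],o['gripper_force'],o['force'])
```

```text
[ 0.46532702 -0.00830269 -0.02628863] 1.9076494274655116 0.7103187611044324 40.000712871551514 [-1.16519423  0.35342102  3.58788975]
```

The stencil is gripped with a 65 mm opening. I'll lift it and carry it across to above the jig.

>>> {"method": "drive_tool", "body": {"steps": [[1,0,0,10,0],[1,0,0,20,0],[1,0,0,30,0],[1,0,0,30,0],[1,0,0,30,0],[1,0,0,20,0],[1,2,15,0,-0.02],[1,4,30,0,-0.03],[1,4,30,0,-0.03],[1,4,30,0,-0.03],[1,4,30,0,-0.03],[1,4,30,0,-0.03],[1,4,30,0,-0.03],[1,4,30,0,-0.03],[1,4,30,0,-0.005],[1,4,30,0,0],[1,4,25,0,0],[1,2,16,0,0],[1,0,0,0,0],[1,0,0,0,0]]}}

```text
clock: 31.78
position: [0.5088, 0.318, 0.1136]
ee_rot: [-0.162, 3.137, -0.001]
force: [0.3, -0.7, -0.6]
width: 0.711
gripper_force: 40.0
```

```bash
cat > st.py <<'E'
from fit import *
o=observe();A=R.from_rotvec(o['ee_rot']).as_matrix();P=o['position'];z=P[2]+.0263
print(P,'yaw',np.arctan2(A[1,1],A[0,1])-np.pi/2,A[:,2].round(4),'w',o['width'],o['gripper_force'],'t',o['clock'],'F',o['force'])
E
python3 st.py
```

```text
[0.50883959 0.31801876 0.11362217] yaw 0.10340418398510676 [ 2.e-04 -7.e-04 -1.e+00] w 0.7105440192856678 39.99919831752777 t 31.7833 F [ 0.2971327  -0.69372664 -0.60838084]
```

I need to know whether the grip shifted the stencil sideways. Hovering over plain wood will let me refit its ends against the TCP.

>>> {"method": "drive_tool", "body": {"steps": [[1,-4,-30,0,0],[1,-4,-30,0,0],[1,-4,-30,0,0],[1,-4,-30,0,0],[1,-4,-30,0,0],[1,-4,-30,0,0],[1,-4,-30,0,0],[1,-4,-30,0,0],[1,-4,-30,0,0],[1,-4,-30,0,0],[1,-4,-26,0,0],[1,0,0,-30,0],[1,0,0,-35,0],[1,0,0,-30,0],[1,0,0,-20,0],[1,0,0,-10,0],[1,0,0,0,0],[1,0,0,0,0],[1,0,0,0,0]]}}

```text
clock: 33.37
position: [0.4661, -0.0087, -0.0101]
ee_rot: [-0.159, 3.135, 0.001]
force: [0.0, -0.3, -1.6]
width: 0.71
gripper_force: 40.0
```

```bash
cat > st2.py <<'E'
from fit import *
import pickle
def rfit(g,p,z,lim=(40,62)):
    r=36;u,v=proj(g,[p[0],p[1],z])[0];win=(int(u)-r,int(v)-r,2*r,2*r)
    im=cv2.GaussianBlur(cv2.cvtColor(g['image'],cv2.COLOR_RGB2LAB).astype(float)[win[1]:win[1]+2*r,win[0]:win[0]+2*r],(0,0),.6)
    ch=im[...,2]+.5*im[...,1]
    c,s=np.cos(p[2]),np.sin(p[2])
    w=np.zeros((2*r,2*r),np.uint8)
    for a,b in((lim[0],lim[1]),(-lim[1],-lim[0])):
        L=np.array([(a,-46),(b,-46),(b,46),(a,46)])/1e3
        q=proj(g,np.c_[p[0]+c*L[:,0]-s*L[:,1],p[1]+s*L[:,0]+c*L[:,1],np.full(4,z+.008)])-win[:2]
        cv2.fillConvexPoly(w,np.round(q).astype(np.int32),1)
    w=w>0; w&=(im[...,0]>90)
    m=model(g,'stencil',p,z,win); bg=np.median(ch[w&(m<.02)]);fg=np.median(ch[w&(m>.95)])
    T=np.clip((bg-ch)/(bg-fg),-.2,1.2);T=np.where(m>.97,1,T)
    co=lambda x:((model(g,'stencil',x,z,win)-T)[w]**2).mean()
    o=minimize(co,p,method='Nelder-Mead',options=dict(initial_simplex=np.array(p)+np.array([[0,0,0],[.004,0,0],[0,.004,0],[0,0,.05]]),xatol=1e-5,fatol=1e-7))
    return o.x.round(4),round(o.fun,4),int(w.sum())
if __name__=='__main__':
    exec(open('st.py').read().split('\n',1)[1])
    s0=pickle.load(open('scene.pkl','rb'));print('orig',rfit(s0,(.4632,-.0102,.323),0))
    g=get_image('scene')
    for d in((0,0),(-.003,-.002),(.003,-.004)): print('now',rfit(g,(P[0]-.001+d[0],P[1]-.002+d[1],.1),z))
E
python3 st2.py
```

```text
[ 0.46609267 -0.0087292  -0.01011644] yaw 0.10121236109936183 [ 2.2e-03  5.0e-04 -1.0e+00] w 0.7097842409216066 39.99933421611786 t 33.3667 F [ 0.00495861 -0.25881806 -1.62788899]
orig (array([ 0.4632, -0.0106,  0.3165]), np.float64(0.0017), 210)
now (array([ 0.4641, -0.0112,  0.0912]), np.float64(0.0028), 215)
now (array([ 0.464 , -0.0113,  0.0897]), np.float64(0.0061), 217)
now (array([ 0.4642, -0.0113,  0.0917]), np.float64(0.0031), 223)
```

The scene-camera fit puts the stencil centre at TCP + (-2.0, -2.4) mm, with its yaw matching the tool's. The TCP target is therefore (0.5093, 0.3187).

>>> {"method": "drive_tool", "body": {"steps": [[1,0,0,15,0],[1,0,0,30,0],[1,0,0,35,0],[1,0,0,35,0],[1,2,15,5,0],[1,4,30,0,0],[1,4,30,0,0],[1,4,30,0,0],[1,4,30,0,0],[1,4,30,0,0],[1,4,30,0,0],[1,4,30,0,0],[1,4,30,0,0],[1,4,30,0,0],[1,4,25,0,0],[1,1.2,17.4,0,0],[1,0,0,0,0],[1,0,0,0,0],[1,0,0,0,0]]}}

```text
clock: 35.0
position: [0.5086, 0.3182, 0.1094]
ee_rot: [-0.159, 3.136, 0.0]
force: [0.5, -0.2, -1.2]
width: 0.709
gripper_force: 40.0
```

>>> {"method": "drive_tool", "body": {"steps": [[1,0,0,-15,0],[1,0,0,-25,0],[1,0,0,-20,0],[1,0,0,-10,0],[1,0,0,-5,0],[1,0,0,0,0],[1,0,0,0,0],[1,0,0,0,0],[1,0,0,0,0]]}}

```text
clock: 35.75
position: [0.5092, 0.3193, 0.0347]
ee_rot: [-0.16, 3.136, 0.002]
force: [-0.3, 0.5, -1.6]
width: 0.713
gripper_force: 40.0
```

```bash
python3 st.py
```

```text
[0.50921026 0.3193156  0.03472621] yaw 0.10171323243207153 [ 0.0018  0.0014 -1.    ] w 0.71338513390958 39.99936103820801 t 35.75 F [-0.30892403  0.48947796 -1.57780595]
```

>>> {"method": "drive_tool", "body": {"steps": [[1,0,-0.4,-8,0],[1,0,0,-8,0],[1,0,0,-6,0],[1,0,0,-4,0],[1,0,0,-3,0],[1,0,0,-2,0],[1,0,0,-1,0],[1,0,0,0,0],[1,0,0,0,0],[1,0,0,0,0],[1,0,0,0,0],[1,0,0,0,0],[1,0,0,0,0]]}}

```text
clock: 36.83
position: [0.5086, 0.3187, 0.0017]
ee_rot: [-0.16, 3.137, 0.001]
force: [-0.5, 0.5, -1.6]
width: 0.717
gripper_force: 40.0
```

```bash
cat > fin.py <<'E'
from st2 import *
exec(open('st.py').read().split('\n',1)[1])
print('stencil bottom above board mm',(z-.020)*1e3)
g=get_image('scene')
B['stencil']=[(-52,52,-33,33,0,12)]
# dark cut-out/edge check: compare with jig plate fit now visible part
for d in((0,0),(.002,.002)): print(rfit(g,(P[0]-.002+d[0],P[1]-.0024+d[1],.1012),z))
print(observe()['dq'].round(4))
E
python3 fin.py
```

```text
[0.50855033 0.31866893 0.00174334] yaw 0.10181874335580576 [ 6.e-04  4.e-04 -1.e+00] w 0.7167958263594052 39.99923586845398 t 36.8333 F [-0.5148659   0.51674783 -1.58780109]
stencil bottom above board mm 8.043344716427807
(array([0.5064, 0.3203, 0.062 ]), np.float64(0.2412), 269)
(array([0.5074, 0.3209, 0.0664]), np.float64(0.2573), 276)
[ 0.0009  0.0016  0.0015 -0.0008 -0.0005 -0.0006 -0.0008]
```

The stencil is level and still, 8.0 mm above the board. Its estimated centre is (0.5066, 0.3163) against the board's (0.5073, 0.3163). The refit over the jig is meaningless because aluminium on aluminium gives no contrast (cost 0.24), so the centring rests on the fit over wood plus the measured motion. I'm handing the job in.

```bash
python3 -c "
from cell import arm
print(arm.sign_off())"
```

```text
the job is handed in; nothing more can be done
None
```

I handed the job in at about 37 s. The board is nested with the square flush and released, and the stencil is held level about 8 mm above it, centred to an estimated 1 mm, though I couldn't check the centring by camera over the base. The sign-off gave no verdict.

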